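Push the setting blocks home and close the keeper

TASK

Push the row of four steel blocks along the rail as one train, pressing with the fingertips on the rear block only, until the row is fully home against the end stop. Then push the swinging keeper bar fully closed across the channel behind the row. Do not lift the blocks, and leave the other things on the bench where they are.

Things in the scene. Friction and masses are not known exactly. Their poses are not given: they have to be found in the camera images.
- rail: Fixed grey metal channel rail, 300 mm long. Origin on the bench under the channel's centre; y runs along it to the end stop, x across it (away from the robot at yaw 0), z up. Channel floor 5 mm above the bench, x -16.5 to +16.5 mm; its walls are 12 mm thick, tops 13 mm above the bench. The end y = -150 mm is open. Base plate 74 mm wide, 5 mm thick.
- stop_face (a point): Centre of the end stop's inner face (y = +150 mm in the rail's frame), 22 mm above the bench. The stop is a dark steel block, 57 mm wide, 39 mm tall, 22 mm thick.
- setting_block_1: Steel block number 1 of 4 counted from the stop; 30 mm (x, across the rail) x 35 mm (y, along it) x 28 mm tall, 0.15 to 0.3 kg; origin at the centre of its underside. The four are alike and stand in the channel as one row (gaps under 1 mm), tops 33 mm above the bench. Fully home its centre is at y = 132.5 mm in the rail's frame.
- setting_block_2: Steel block number 2 of 4 counted from the stop; 30 mm (x, across the rail) x 35 mm (y, along it) x 28 mm tall, 0.15 to 0.3 kg; origin at the centre of its underside. The four are alike and stand in the channel as one row (gaps under 1 mm), tops 33 mm above the bench. Fully home its centre is at y = 97.5 mm in the rail's frame.
- setting_block_3: Steel block number 3 of 4 counted from the stop; 30 mm (x, across the rail) x 35 mm (y, along it) x 28 mm tall, 0.15 to 0.3 kg; origin at the centre of its underside. The four are alike and stand in the channel as one row (gaps under 1 mm), tops 33 mm above the bench. Fully home its centre is at y = 62.5 mm in the rail's frame.
- setting_block_4: Steel block number 4 of 4 counted from the stop (the rear one, to be pushed); 30 mm (x, across the rail) x 35 mm (y, along it) x 28 mm tall, 0.15 to 0.3 kg; origin at the centre of its underside. The four are alike and stand in the channel as one row (gaps under 1 mm), tops 33 mm above the bench. Fully home its centre is at y = 27.5 mm in the rail's frame.
- keeper (a joint): Angle of the keeper bar on its upright pivot on the near (-x) rail wall. 0 = closed (limit): straight across the channel along rail +x, 6 mm behind the rear block of a row that is home. Grows as it swings out: pi/2 = along rail -y, 2.4 = fully out, leaning off the rail's near side. About 1 N at the tip turns it; it stays where left. A row not home blocks it.
- keeper_pivot (a point): Point on the keeper's upright pivot axis, 31 mm above the bench, at x = -22.5, y = -1 mm in the rail's frame. The bar is 10 mm thick, from 20 to 42 mm above the bench; the pivot screw's head reaches 46 mm.
- keeper_tip (a point): Centre of the keeper's rounded free end (radius 5 mm), 56 mm from the pivot axis, 31 mm above the bench.
- low_block: spare loose steel block 30x35x20 mm beside the rail on the side away from the robot; bystander
- grease_tin: round flat tin, 70 mm across, 31 mm tall, beyond the rail's open end; bystander
- plug_gauge: dumbbell-shaped plug gauge lying on the bench, 108 mm long, 39 mm thick, beyond the rail, near the stop's end; bystander
- loose_ring: flat plated ring with an ear, 62 mm across, 9 mm thick, on the bench; bystander
Not all that is in view belongs to the job. What is shaped like the setting_block_2 but blue or red is not meant.

How it is judged (in metres and radians):
On the way, in this order (a step that is already met when the one before it is completed fails the run):
1. the row is home against the stop while the keeper is still open (y of setting_block_4 in the frame of rail above 0.0245 m and y of setting_block_1 in the frame of rail above 0.1295 m and y of setting_block_2 in the frame of rail above 0.0945 m and y of setting_block_3 in the frame of rail above 0.0595 m and value of joint keeper above 1 rad), for 0.2 s.
2. the keeper is closed behind the row (value of joint keeper below 0.12 rad), for 0.2 s.
At the end, for the whole second after the job is handed in: All four blocks lie flat in the channel at rest, each within 3 mm of its place fully home against the stop, and the keeper is within 0.12 rad of closed (y of setting_block_4 in the frame of rail above 0.0245 m and y of setting_block_1 in the frame of rail above 0.1295 m and y of setting_block_2 in the frame of rail above 0.0945 m and y of setting_block_3 in the frame of rail above 0.0595 m and z of setting_block_1 in the frame of rail between 0.002 and 0.008 m and x of setting_block_1 in the frame of rail between -0.004 and 0.004 m and angle between each of setting_block_1, setting_block_2, setting_block_3, setting_block_4's own z axis and vertical below 0.08 rad and linear speed of each of setting_block_1, setting_block_2, setting_block_3, setting_block_4 below 0.01 m/s and z of setting_block_2 in the frame of rail between 0.002 and 0.008 m and x of setting_block_2 in the frame of rail between -0.004 and 0.004 m and z of setting_block_3 in the frame of rail between 0.002 and 0.008 m and x of setting_block_3 in the frame of rail between -0.004 and 0.004 m and z of setting_block_4 in the frame of rail between 0.002 and 0.008 m and x of setting_block_4 in the frame of rail between -0.004 and 0.004 m and value of joint keeper below 0.12 rad); the robot touches nothing.
It fails at once if a block is lifted more than 10 mm off the channel floor, or tipped by more than 0.35 rad (z of any of setting_block_1, setting_block_2, setting_block_3, setting_block_4 in the frame of rail above 0.015 m or angle between any of setting_block_1, setting_block_2, setting_block_3, setting_block_4's own z axis and vertical above 0.35 rad).
It fails at once if the fingers push on a block other than the rear one (over 3 N) (contact force between the fingers and setting_block_1 above 3 N or contact force between the fingers and setting_block_2 above 3 N or contact force between the fingers and setting_block_3 above 3 N).
It fails at once if another thing on the bench is moved more than 20 mm (distance of any of low_block, grease_tin, plug_gauge, loose_ring from where it was at the start of the episode above 0.02 m).
It also fails if it takes over 56 s, if anything falls off the work surface, if the arm or the gripper's body presses on something with over 40 N, if the wrist force passes 120 N, or if a joint passes its speed limit or range.

ROBOT

A 6-joint arm with a two-finger parallel gripper is mounted at the origin on a cart in front of the work surface, level with it; the furniture and walls round the work are solid. World frame = base frame: x ahead of the robot, y to its left, z up, the work surface at z = 0. Lengths are in mm, angles in rad, forces in N, time in s.
With the tool pointing down it reaches from about 350 to 850 mm from the base axis. Payload 8.1 kg.
Tool frame: the origin (TCP) lies midway between the tips of the shut fingers; the grasp point (between the pads) lies 19 mm behind it (env.hold_point_z is the distance from the TCP to the grasp point, in mm); z points along the fingers, y is the direction in which the jaws open and shut (so a half turn about z gives the same grasp; the last joint's range is limited). The gripper opens to 93 mm and grips with 3 to 60 N. Pads are 15 mm wide; open, the fingers measure 128 mm over their backs; the gripper's body (75 mm by 188 mm) begins 65 mm behind the grasp point.
Start: joints at [1.165, 0.13, 1.488, -0, 1.523, -0.085], TCP at [189.174, 569.402, 218.635] pointing down, gripper open.
Joint ranges: [-2.96, 2.96], [-0.89, 2.26], [0.02, 2.5], [-1.34, 4.48], [0, 2.73], [-2.66, 2.66]. Speed limits (rad/s): [2.39, 2.39, 2.79, 3.14, 3.14, 3.14].

INTERFACE

Orientations are given as a rotation vector (axis times angle).
In Python, from workcell import env gives the robot as it stands.
- The arm moves only by the tool servo_tool, never from a script. Its argument "moves" is a list of rows, each a list of 6 numbers: the shift along the tool's x, y, z in cm, then the turn, a rotation vector about the tool's x, y, z in degrees. A call has 1 to 20 rows; each row is the pose to reach, as a shift and turn from the pose commanded when the call began, along the tool's axes at that moment; what a row does not reach only later rows make up. A row lasts 1/10 s, in which the tool goes at most 50 mm and 8.59 degrees, less where a joint would pass 70% of its speed; a pose out of reach is approached as far as the arm can. A call with a gripper value outside its range is refused whole. "grip" is the opening, from -1 (shut) to 1 (fully open), so that 0 is half open, set as the call begins (left out, the last holds). The fingers move at their own pace and stop on an object; the grip force is fixed at half the most. Time passes only in rows, so rows that repeat a pose let the fingers close. It gives the time, the measured TCP pose, the force and the opening at its end, in the units of the state.
- env.get_obs(): the state, without advancing time (a new reading comes with each control period).
- env.capture(name): name is "scene" or "top"; returns a dict with "pixels" (420x560x3 uint8, blue, green, red), "z_map" (420x560 float32, mm along the optical axis (not along the pixel's ray), 0 where there is no reading), "fx", "fy", "cx", "cy" (pixels), "extrinsics" (4x4, takes a point from camera to world coordinates). Camera axes: x right, y down, z forward; pixel columns grow to the right and rows downward; lengths in mm; the calibration is good to about 2 mm. A picture is of the moment at which its call begins.
- env.close_job(): hands the job in, once; it reports no verdict.
The state is a dict: "t": time; "joint_positions": joint angles; "qd": joint speeds; "joint_efforts": joint torques, N m; "position": TCP position; "eef_rot": TCP orientation; "ft_force": force on the tool from outside, world axes, zero at the start; "ft_torque": the same for the moment, N m; "opening": opening from 0.0 (shut) to 1.0 (fully open).
Only numpy, scipy, OpenCV 4.12 (cv2) and the standard library are available. Lean on these libraries where they do the work, as an engineer would, in place of code of your own. Each camera call takes 0.05 s, during which the arm holds its last target.

## Working session

There is one attempt and no reset: what is moved stays moved. The work goes in short steps, Python scripts to look and compute and a tool call to move; the robot and the scene stay as the last step left them, time stands still between calls to the robot, and variables do not carry over. Pictures are saved under pics/ and viewed, and the job is handed in when it is done.

Besides the shell and the picture viewer there is one more tool, called as name(argument=value, ...), one argument or row to a line, values as JSON. servo_tool: Moves the arm, as the interface text tells. Its arguments: {"type":"object","properties":{"moves":{"type":"array","items":{"type":"array","items":{"type":"number"}}},"grip":{"type":"number"}},"required":["moves"]}

```bash
mkdir -p pics
python3 - <<'E'
from workcell import env
import cv2, numpy as np, pickle
o=env.get_obs(); print({k:np.round(v,3).tolist() for k,v in o.items()})
for n in("scene","top"):
    c=env.capture(n); pickle.dump(c,open(n+".pkl","wb")); cv2.imwrite(f"pics/{n}0.png",c["pixels"])
    print(n,c["fx"],c["cx"],c["cy"]); print(np.round(c["extrinsics"],3).tolist())
E
```

```text
{'t': 0.0, 'joint_positions': [1.165, 0.131, 1.489, 0.0, 1.523, -0.085], 'qd': [-0.0, -0.0, -0.001, -0.001, -0.0, -0.001], 'joint_efforts': [-0.003, -55.985, -49.174, 0.076, 0.036, -0.0], 'position': [188.958, 568.869, 217.59], 'eef_rot': [-0.502, -3.101, 0.003], 'ft_force': [-0.091, -0.004, -0.545], 'ft_torque': [0.002, -0.015, -0.045], 'opening': 0.999}
scene 406.52531674365315 280.098728936872 209.5873529163101
[[0.757, -0.427, 0.495, 83.209], [-0.653, -0.491, 0.576, -626.276], [-0.003, -0.759, -0.651, 698.107], [0.0, 0.0, 0.0, 1.0]]
top 429.5196898997251 280.3949608705456 209.67248958678996
[[-0.041, -0.977, 0.208, 281.538], [-0.999, 0.039, -0.014, -34.672], [0.005, -0.209, -0.978, 1279.397], [0.0, 0.0, 0.0, 1.0]]
```

```bash
ls; ls pics
```

```text
pics
scene.pkl
top.pkl
scene0.png
top0.png
```

View pics/scene0.png

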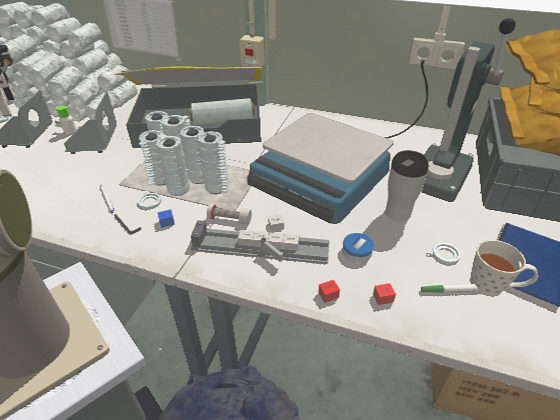

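View pics/top0.png

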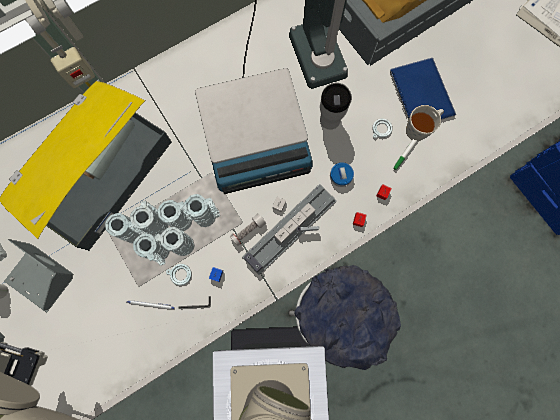

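The scene view shows the rail at about (260,243), with the stop at its left end (200,232). In the top view the stop is at (254,262), the open end at (328,192), and the keeper sticks out near (312,229). I'll enlarge this area.

Run:
```python
import cv2,pickle
c=pickle.load(open("top.pkl","rb"))["pixels"][170:285,225:350]
cv2.imwrite("pics/topc.png",cv2.resize(c,None,fx=5,fy=5,interpolation=cv2.INTER_CUBIC))
c=pickle.load(open("scene.pkl","rb"))["pixels"][195:275,180:340]
cv2.imwrite("pics/scenec.png",cv2.resize(c,None,fx=5,fy=5,interpolation=cv2.INTER_CUBIC))
```

```text
(no output)
```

View pics/topc.png

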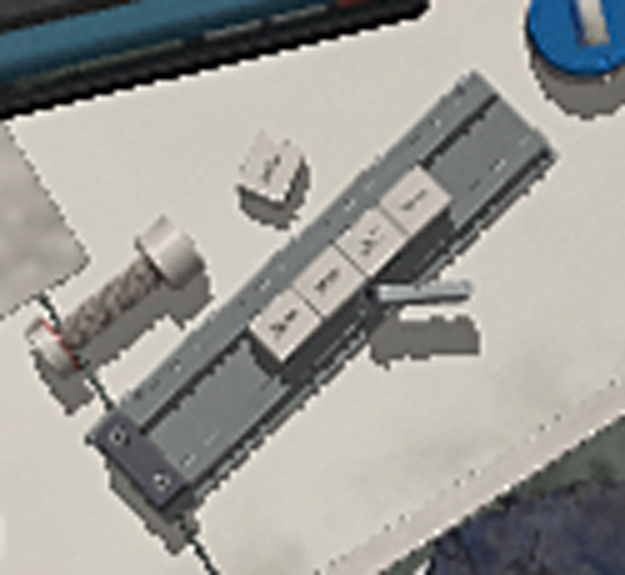

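View pics/scenec.png

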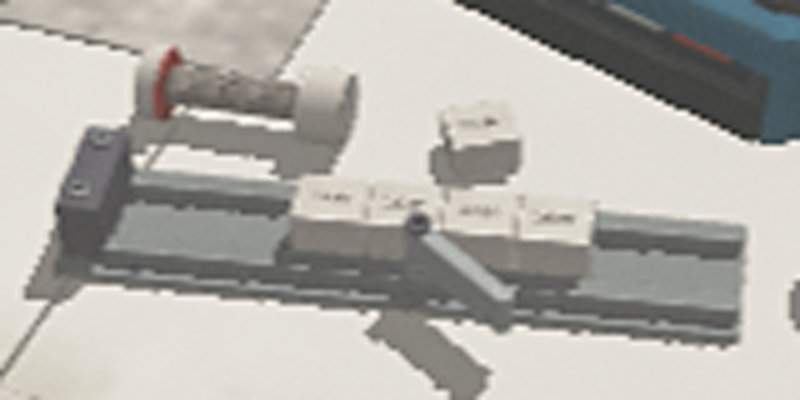

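The top crop shows the stop (dark block, crop (140,455)) and four numbered white blocks from (285,330) to (415,200). The keeper runs from its pivot (372,292) to its tip (470,290). The low block sits alone at (270,170), and the red and blue cubes are not meant. Next I'll measure with depth and rays.

```bash
cat > h.py <<'E'
import numpy as np,cv2,pickle
def cloud(c):
    z=c["z_map"];v,u=np.mgrid[:z.shape[0],:z.shape[1]]
    p=np.stack([(u-c["cx"])/c["fx"]*z,(v-c["cy"])/c["fy"]*z,z],-1)
    E=c["extrinsics"];return p@E[:3,:3].T+E[:3,3]
def ray(c,u,v,h):
    E=c["extrinsics"];d=E[:3,:3]@np.array([(u-c["cx"])/c["fx"],(v-c["cy"])/c["fy"],1.]);o=E[:3,3]
    return o+d*(h-o[2])/d[2]
E
python3 - <<'E'
from h import *
for n,box in(("top",(170,285,225,350)),("scene",(195,275,180,340))):
    c=pickle.load(open(n+".pkl","rb"));P=cloud(c);a,b,l,r=box
    S=np.zeros(P.shape[:2],bool);S[a:b,l:r]=1
    print(n,"bench z",np.round(np.percentile(P[...,2][S],[5,20,50]),1))
    hsv=cv2.cvtColor(c["pixels"],cv2.COLOR_BGR2HSV)
    m=(S&(P[...,2]>28)&(P[...,2]<37)&(hsv[...,2]>180)).astype(np.uint8)
    k,L,st,ce=cv2.connectedComponentsWithStats(m)
    for i in range(1,k):
        if st[i,4]<20: continue
        q=P[L==i]; r=cv2.minAreaRect(q[:,:2].astype(np.float32)); print("white",st[i],np.round(ce[i],1),np.round(q.mean(0),1),r)
    m=(S&(P[...,2]>35)&(P[...,2]<44)).astype(np.uint8)
    k,L,st,ce=cv2.connectedComponentsWithStats(m)
    for i in range(1,k):
        if st[i,4]<8: continue
        q=P[L==i]; r=cv2.minAreaRect(q[:,:2].astype(np.float32)); print("high",st[i],np.round(ce[i],1),np.round(q.mean(0),1),r)
# ray corners from top crop
c=pickle.load(open("top.pkl","rb"))
f=lambda x,y,h:np.round(ray(c,225+(x+.5)/5-.5,170+(y+.5)/5-.5,h),1)
print("open far/near wall top",f(475,72,13),f(552,152,13))
print("stop top corners",f(120,407,39),f(187,487,39),f(88,438,39),f(165,508,39))
print("block corners",f(248,328,33),f(287,362,33),f(413,167,33),f(452,205,33))
print("keeper",f(372,292,46),f(470,290,42))
E
```

```text
top bench z [-261.9   -0.9    2.5]
white [301 203  14  14  78] [307.5 209.3] [ 545.1 -132.6   33.3] ((544.3626098632812, -132.36819458007812), (25.783430099487305, 30.489076614379883), 42.23516845703125)
white [275 212  31  30 240] [290.3 225.9] [497.4 -79.4  33.5] ((496.9296875, -78.48773193359375), (27.946409225463867, 101.32361602783203), 41.11620330810547)
high [293 174   7   3  10] [295.4 174.6] [ 651.8 -101.4   39.2] ((653.0648193359375, -102.88739776611328), (3.7988367080688477, 18.91740608215332), 14.186226844787598)
high [260 181   7   3   8] [263.2 182.2] [631.1  -4.2  41.4] ((631.1005249023438, -3.2553672790527344), (2.646103858947754, 18.11460304260254), 14.953022956848145)
high [242 185   9   4  12] [246.1 186.4] [620.3  47.4  41.2] ((621.1868286132812, 47.886802673339844), (4.402207374572754, 25.24822235107422), 11.046303749084473)
high [233 188   7   3   9] [236.1 189. ] [613.5  77.2  41.2] ((613.5819702148438, 77.61610412597656), (18.18398666381836, 5.127253532409668), 87.24684143066406)
high [300 209  11   7  19] [305.7 211.3] [ 538.6 -126.7   36.9] ((539.68310546875
[... 2676 characters left out ...]
3788604736328, 19.97518539428711), 53.13437271118164)
high [191 220  15  18 142] [198.2 228.6] [393.7  33.5  37.2] ((395.16766357421875, 35.51678466796875), (57.481468200683594, 22.047889709472656), 39.802467346191406)
high [261 237  22  20 119] [271.6 247. ] [ 484.8 -128.8   39.5] ((486.18450927734375, -127.88519287109375), (12.459568977355957, 66.744140625), 1.448037028312683)
open far/near wall top [ 626.9 -175.3   13. ] [ 574.9 -219.    13. ]
stop top corners [427.4  44.9  39. ] [379.9   7.6  39. ] [410.2  63.8  39. ] [368.4  20.6  39. ]
block corners [471.5 -30.8  33. ] [450.5 -52.8  33. ] [ 564.3 -132.6   33. ] [ 540.3 -154.5   33. ]
keeper [ 487.8 -103.8   46. ] [ 487.4 -161.3   42. ]
```

```bash
cat >> h.py <<'E'
from scipy.spatial.transform import Rotation as R
O=np.array([502.5,-87.]);yaw=np.radians(41)
ex=np.array([np.cos(yaw),np.sin(yaw)]);ey=np.array([-ex[1],ex[0]])
def w(x,y,z): return np.r_[O+x*ex+y*ey,z]
def rail(p): d=np.asarray(p)[:2]-O; return np.round([d@ex,d@ey],1)
def goto(o,p):
    Rt=R.from_rotvec(o["eef_rot"]);print("tool shift cm",np.round(Rt.inv().apply(p-o["position"])/10,2))
    M=np.c_[np.r_[ex,0],np.r_[ey,0],[0,0,1]]
    for s in(1,-1):
        G=R.from_matrix(np.c_[s*np.r_[ex,0],-s*np.r_[ey,0],[0,0,-1]])
        print("turn",np.round(np.degrees((Rt.inv()*G).as_rotvec()),2))
E
python3 - <<'E'
from h import *
from workcell import env
o=env.get_obs();goto(o,w(0,-115,150))
c=pickle.load(open("top.pkl","rb"));P=cloud(c)
f=lambda x,y,h:rail(ray(c,225+(x+.5)/5-.5,170+(y+.5)/5-.5,h))
for a in[(475,72,13),(552,152,13),(120,407,39),(187,487,39),(88,438,39),(165,508,39),(248,328,33),(287,362,33),(413,167,33),(452,205,33),(372,292,46),(470,290,42)]:print(a,f(*a))
c=pickle.load(open("scene.pkl","rb"))
f=lambda x,y,h:rail(ray(c,180+(x+.5)/5-.5,195+(y+.5)/5-.5,h))
print("scene")
for a in[(745,228,13),(740,328,13),(98,127,39),(130,127,39),(58,205,39),(98,205,39),(303,178,33),(290,217,33),(595,202,33),(590,243,33),(418,222,46),(505,300,42)]:print(a,f(*a))
print([np.round(ray(pickle.load(open("top.pkl","rb")),u,v,31),0) for u,v in[(342,174)]])
E
```

```text
tool shift cm [-60.33 -58.21   6.86]
turn [-6.0000e-02  1.0000e-01  1.2062e+02]
turn [ -0.08  -0.06 -59.38]
(475, 72, 13) [  35.9 -148.2]
(552, 152, 13) [ -32.  -147.1]
(120, 407, 39) [ 29.9 148.8]
(187, 487, 39) [-30.5 151.9]
(88, 438, 39) [ 29.3 174.3]
(165, 508, 39) [-30.6 169.2]
(248, 328, 33) [13.5 62.8]
(287, 362, 33) [-16.8  59.9]
(413, 167, 33) [ 16.7 -75. ]
(452, 205, 33) [-15.8 -75.8]
(372, 292, 46) [-22.1  -3. ]
(470, 290, 42) [-60.2 -46.1]
scene
(745, 228, 13) [  25.5 -146.2]
(740, 328, 13) [ -38.8 -147.3]
(98, 127, 39) [ 24.6 168. ]
(130, 127, 39) [ 26.7 152.6]
(58, 205, 39) [-30.3 170.6]
(98, 205, 39) [-27.7 152.2]
(303, 178, 33) [ 9.5 63.7]
(290, 217, 33) [-17.1  64. ]
(595, 202, 33) [ 12.6 -75.3]
(590, 243, 33) [-14.5 -76. ]
(418, 222, 46) [-24.9   1.8]
(505, 300, 42) [-63.4 -43.6]
[array([ 651., -243.,   31.])]
```

Both views agree on the rail frame to within about 2–3 mm. Its origin is near (502.5,-87), its yaw is 41°, and the rear face of the row is at y≈-75.5. I'll shut the fingers and move to above the channel behind the row.

servo_tool(
  moves=[
    [-1.2,-1.2,0,0,0,2.4],
    [-3.6,-3.5,0,0,0,7.2],
    [-6.6,-6.4,0,0,0,13.3],
    [-10.2,-9.9,0,0,0,20.5],
    [-13.9,-13.4,0,0,0,27.7],
    [-17.5,-16.9,0,0,0,35],
    [-21.1,-20.4,0,0,0,42.2],
    [-24.7,-23.9,0,0,0,49.4],
    [-28.4,-27.4,0,0,0,56.7],
    [-32,-30.9,0,0,0,63.9],
    [-35.6,-34.3,0,0,0,71.2],
    [-39.2,-37.8,0,0,0,78.4],
    [-42.8,-41.3,1,0,0,85.6],
    [-46.5,-44.8,2,0,0,92.9],
    [-50.1,-48.3,3,0,0,100.1],
    [-53.1,-51.2,4,0,0,106.2],
    [-56.1,-54.1,5,0,0,112.2],
    [-58.5,-56.5,6,0,0,117],
    [-60.3,-58.2,6.8,0,0,120.6],
    [-60.3,-58.2,6.8,0,0,120.6],
  ],
  grip=-1,
)

```text
t: 2.1
position: [577.3, -175.5, 148.1]
eef_rot: [-2.943, -1.093, 0.004]
ft_force: [-1.4, 1.5, 0.4]
opening: 0.006
```

Run:
```python
from h import *
from workcell import env
o=env.get_obs();print(o["t"],o["position"],o["opening"],rail(o["position"]),o["ft_force"]);goto(o,w(0,-105,17))
for n in("top","scene"):
    c=env.capture(n);pickle.dump(c,open(n+"1.pkl","wb"))
    a=c["pixels"][170:285,225:350] if n=="top" else c["pixels"][175:275,190:350]
    cv2.imwrite(f"pics/{n}1.png",cv2.resize(a,None,fx=5,fy=5,interpolation=cv2.INTER_CUBIC))
```

```text
2.1 [ 577.28816776 -175.49490912  148.13496948] 0.005639382509477221 [  -1.6 -115.9] [-1.35888643  1.50599755  0.41734403]
tool shift cm [ 0.18 -1.05 13.12]
turn [-0.14  0.12 -0.24]
turn [  0.18   0.22 179.76]
```

View pics/scene1.png

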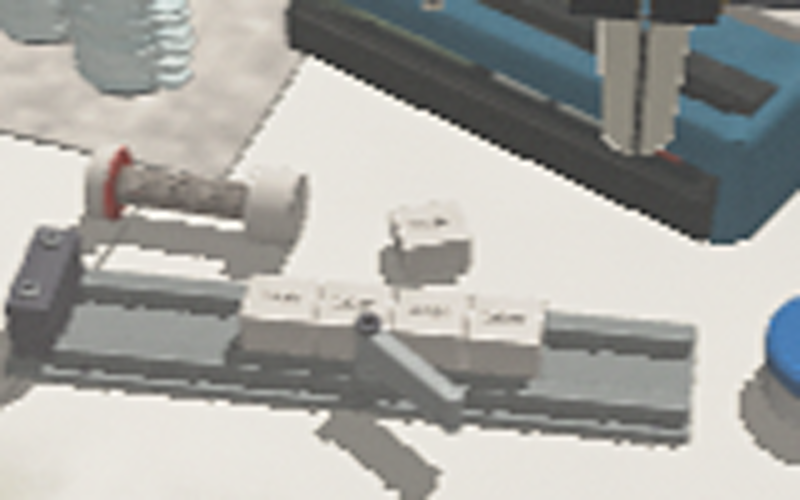

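The picture shows the shut fingers hanging at (640,150) above and behind the row, with tapered tips. The row, keeper and low block are unmoved. I'll lower the tips into the channel behind the row, to z≈10.

servo_tool(
  moves=[
    [0.1,-0.2,2,0,0,0],
    [0.2,-0.5,5,0,0,-0.2],
    [0.2,-0.7,8,0,0,-0.2],
    [0.2,-0.7,11,0,0,-0.2],
    [0.2,-0.7,12.5,0,0,-0.2],
    [0.2,-0.7,13.3,0,0,-0.2],
    [0.2,-0.7,13.8,0,0,-0.2],
    [0.2,-0.7,13.8,0,0,-0.2],
    [0.2,-0.7,13.8,0,0,-0.2],
  ],
)

```text
t: 3.1
position: [575.8, -166.8, 14.1]
eef_rot: [2.939, 1.106, 0.002]
ft_force: [-0.2, 0.4, 0.1]
opening: 0.004
```

```bash
cat > look.py <<'E'
import sys
from h import *
from workcell import env
t=sys.argv[1]
for n in("top","scene"):
    c=env.capture(n);pickle.dump(c,open(n+t+".pkl","wb"))
    a=c["pixels"][170:285,225:350] if n=="top" else c["pixels"][175:275,190:350]
    cv2.imwrite(f"pics/{n}{t}.png",cv2.resize(a,None,fx=5,fy=5,interpolation=cv2.INTER_CUBIC))
o=env.get_obs();print(o["t"],o["position"].round(1),rail(o["position"]),o["opening"],o["ft_force"].round(2))
goto(o,w(0,-90,10))
E
python3 look.py 2
```

```text
3.2 [ 575.8 -166.9   14. ] [   2.9 -108.4] 0.002167496116950149 [-0.05 -0.21  0.19]
tool shift cm [-0.28 -1.84  0.4 ]
turn [ 0.11 -0.06  0.22]
turn [ 9.0000e-02  1.7000e-01 -1.7978e+02]
```

View pics/scene2.png

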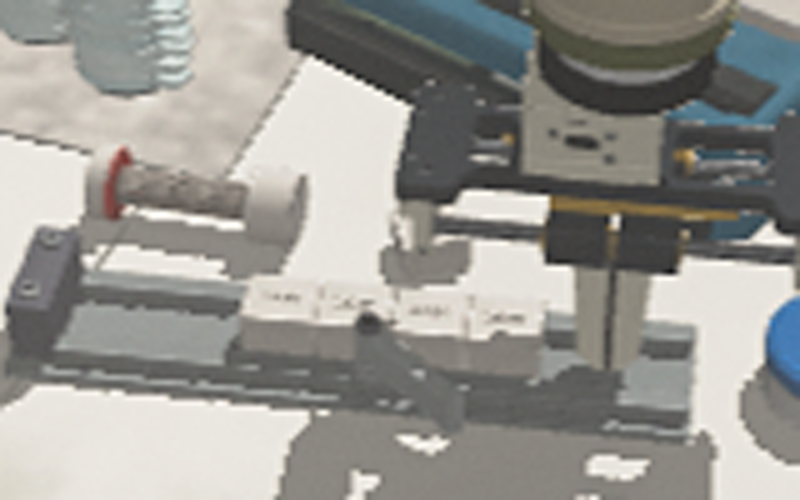

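View pics/top2.png

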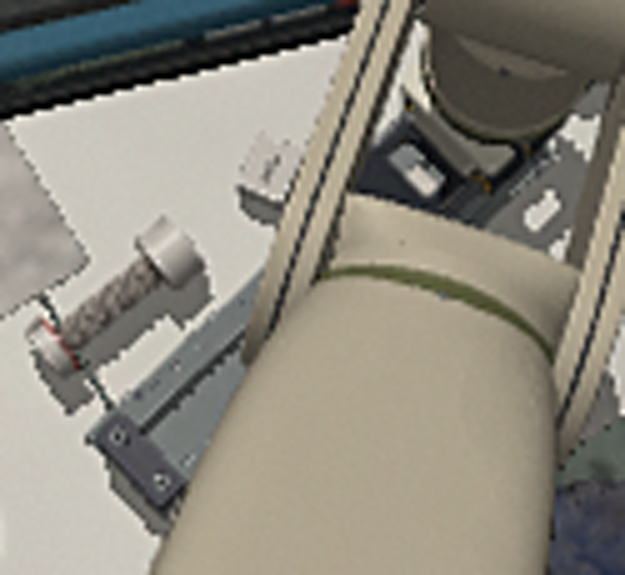

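The scene crop shows the fingertips in the channel at (608,365), just behind the rear block at (545,350). The keeper is untouched and out of the way, and the arm hides the row from the top camera. I'll start the push slowly.

servo_tool(
  moves=[
    [0,-0.3,0.1,0,0,0.2],
    [-0.1,-0.6,0.2,0,0,0.2],
    [-0.2,-0.9,0.3,0,0,0.2],
    [-0.2,-1.2,0.3,0,0,0.2],
    [-0.2,-1.5,0.3,0,0,0.2],
    [-0.2,-1.7,0.3,0,0,0.2],
    [-0.2,-1.9,0.3,0,0,0.2],
    [-0.2,-2.1,0.3,0,0,0.2],
    [-0.2,-2.3,0.3,0,0,0.2],
    [-0.2,-2.5,0.3,0,0,0.2],
    [-0.2,-2.7,0.3,0,0,0.2],
    [-0.2,-2.9,0.3,0,0,0.2],
    [-0.2,-3.1,0.3,0,0,0.2],
    [-0.2,-3.3,0.3,0,0,0.2],
    [-0.2,-3.5,0.3,0,0,0.2],
  ],
)

```text
t: 4.7
position: [550.1, -141.3, 9.6]
eef_rot: [2.942, 1.101, 0.0]
ft_force: [2.4, -2.7, -0.2]
opening: 0.005
```

```bash
python3 look.py 3
```

```text
4.8 [ 549.9 -141.1    9.5] [  0.3 -71.9] 0.002165523403183184 [ 1.3  -1.06 -1.35]
tool shift cm [-0.03  1.81 -0.05]
turn [-0.03  0.01  0.03]
turn [-1.0000e-02 -4.0000e-02 -1.7997e+02]
```

View pics/scene3.png

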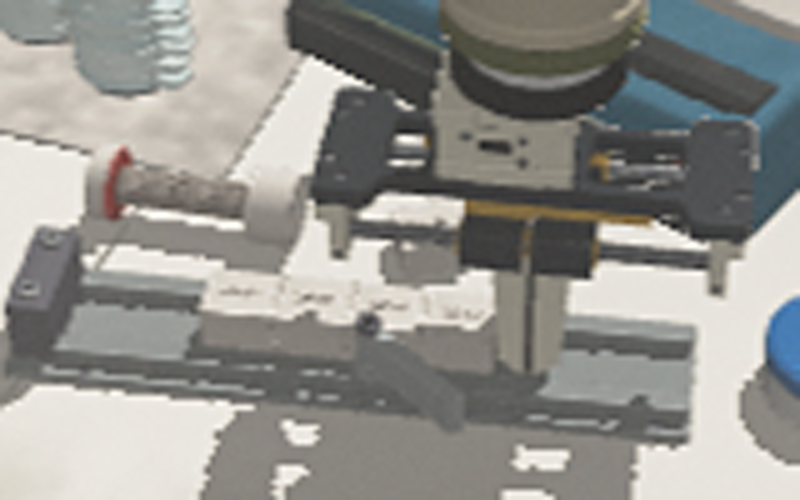

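The row has moved about 18 mm as one train, with its front edge now at (203,290) and a push force of about 3.5 N. I'll continue.

servo_tool(
  moves=[
    [0,-0.2,0,0,0,0],
    [0,-0.5,0,0,0,0],
    [0,-0.8,0,0,0,0],
    [0,-1.1,0,0,0,0],
    [0,-1.4,0,0,0,0],
    [0,-1.7,0,0,0,0],
    [0,-2.0,0,0,0,0],
    [0,-2.3,0,0,0,0],
    [0,-2.6,0,0,0,0],
    [0,-2.9,0,0,0,0],
    [0,-3.2,0,0,0,0],
    [0,-3.5,0,0,0,0],
    [0,-3.8,0,0,0,0],
    [0,-4.1,0,0,0,0],
    [0,-4.4,0,0,0,0],
    [0,-4.7,0,0,0,0],
    [0,-5.0,0,0,0,0],
    [0,-5.3,0,0,0,0],
    [0,-5.5,0,0,0,0],
    [0,-5.6,0,0,0,0],
  ],
)

```text
t: 6.8
position: [513.4, -99.0, 9.7]
eef_rot: [2.942, 1.101, 0.0]
ft_force: [2.5, -2.1, -0.3]
opening: 0.005
```

```bash
python3 look.py 4
```

```text
6.9 [513.3 -99.    9.6] [  0.3 -16.1] 0.0030952246444908636 [ 1.62 -1.48 -0.02]
tool shift cm [-0.03  7.39 -0.05]
turn [-0.02  0.    0.03]
turn [-1.0000e-02 -4.0000e-02 -1.7997e+02]
```

View pics/scene4.png

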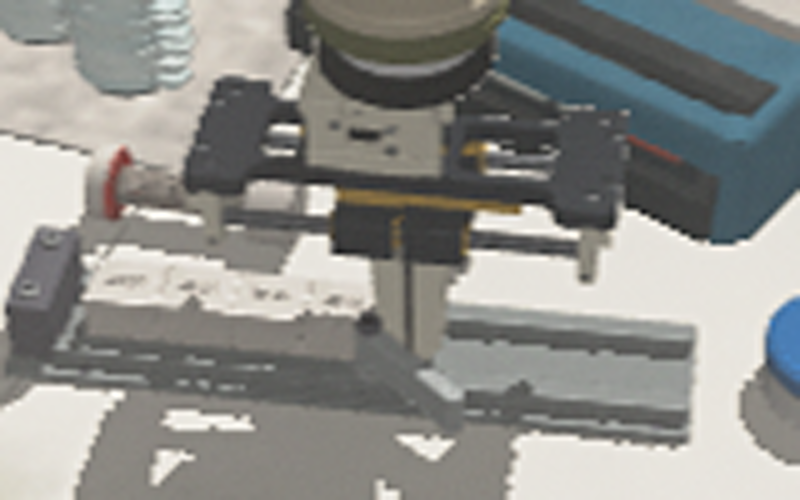

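The row's front is at about (85,290), close to the stop, with roughly 10 mm to go. I'll creep in and watch the force.

servo_tool(
  moves=[
    [0,-0.15,0,0,0,0],
    [0,-0.3,0,0,0,0],
    [0,-0.45,0,0,0,0],
    [0,-0.6,0,0,0,0],
    [0,-0.7,0,0,0,0],
    [0,-0.8,0,0,0,0],
    [0,-0.9,0,0,0,0],
    [0,-0.9,0,0,0,0],
  ],
)

```text
t: 7.7
position: [507.5, -92.2, 9.6]
eef_rot: [-2.942, -1.101, 0.0]
ft_force: [1.6, -1.6, -0.8]
opening: 0.002
```

servo_tool(
  moves=[
    [0,-0.05,0,0,0,0],
    [0,-0.1,0,0,0,0],
    [0,-0.15,0,0,0,0],
    [0,-0.2,0,0,0,0],
    [0,-0.2,0,0,0,0],
  ],
)

```text
t: 8.2
position: [506.2, -90.9, 9.6]
eef_rot: [-2.942, -1.101, 0.0]
ft_force: [3.4, -2.4, -0.8]
opening: 0.005
```

servo_tool(
  moves=[
    [0,-0.05,0,0,0,0],
    [0,-0.1,0,0,0,0],
    [0,-0.15,0,0,0,0],
    [0,-0.2,0,0,0,0],
    [0,-0.2,0,0,0,0],
  ],
)

```text
t: 8.7
position: [505.3, -89.7, 9.9]
eef_rot: [2.942, 1.1, 0.001]
ft_force: [2.6, -4.3, -1.0]
opening: 0.008
```

```bash
python3 look.py 5
```

```text
8.8 [505.4 -89.7   9.9] [ 0.4 -3.9] 0.00598238202752891 [ 2.68 -3.72 -0.19]
tool shift cm [-0.04  8.61 -0.  ]
turn [ 0.06 -0.02  0.02]
turn [ 2.0000e-02  1.0000e-01 -1.7998e+02]
```

View pics/scene5.png

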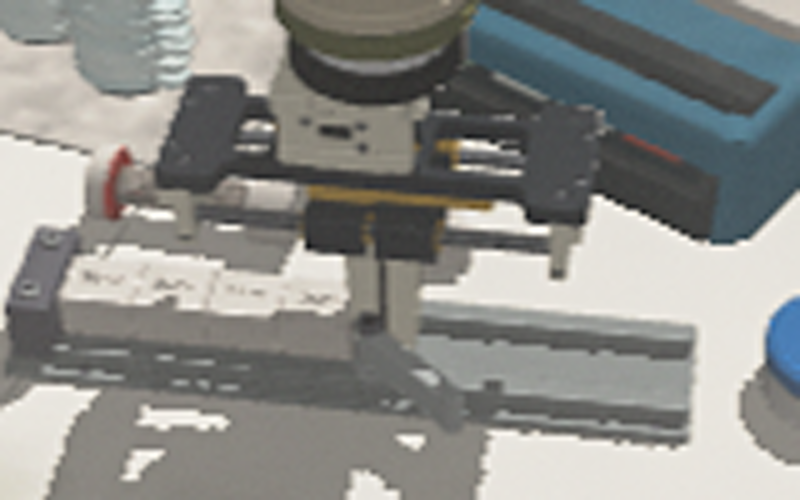

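The front block's left edge (62,285) now appears to touch the stop and the force is rising. I'll press a little more to confirm.

servo_tool(
  moves=[
    [0,-0.05,0,0,0,0],
    [0,-0.1,0,0,0,0],
    [0,-0.15,0,0,0,0],
    [0,-0.2,0,0,0,0],
    [0,-0.2,0,0,0,0],
  ],
)

```text
t: 9.3
position: [505.5, -89.5, 10.8]
eef_rot: [2.939, 1.099, 0.004]
ft_force: [6.3, -9.2, -0.8]
opening: 0.003
```

servo_tool(
  moves=[
    [0,-0.05,0,0,0,0],
    [0,-0.1,0,0,0,0],
    [0,-0.15,0,0,0,0],
    [0,-0.2,0,0,0,0],
    [0,-0.2,0,0,0,0],
  ],
)

```text
t: 9.8
position: [505.7, -89.2, 11.7]
eef_rot: [2.936, 1.098, 0.008]
ft_force: [10.4, -14.0, -1.8]
opening: 0.004
```

The force has climbed to about 17 N and the TCP stopped moving, so the row is home. I'll back off along the channel, lift, and cross to the outer side of the keeper.

servo_tool(
  moves=[
    [0,0.2,0,0,0,0],
    [0,0.6,0,0,0,0],
    [0,1.2,0,0,0,0],
    [0,2,0,0,0,0],
    [0,3,0,0,0,0],
    [0,3.4,-1,0,0,0],
    [0,3.4,-4,0,0,0],
    [0,3.4,-7,0,0,0],
    [0,3.4,-8.5,0,0,0],
    [-1,3,-8.5,0,0,0],
    [-3,2.5,-8.5,0,0,0],
    [-5,2,-8.5,0,0,0],
    [-6.5,2,-8.5,0,0,0],
    [-7.3,2,-8.5,0,0,0],
    [-7.3,2,-8.5,0,0,0],
    [-7.3,2,-8.5,0,0,0],
  ],
)

```text
t: 11.4
position: [460.6, -149.5, 94.5]
eef_rot: [-2.943, -1.1, -0.0]
ft_force: [-0.5, 0.2, -0.2]
opening: 0.008
```

```bash
sed -i 's/w(0,-90,10)/w(-73,-17,22)/' look.py; python3 look.py 6
python3 - <<'E'
from h import *
c=pickle.load(open("scene6.pkl","rb"));P=cloud(c)
q=P[(np.abs(P[...,0]-480)<60)&(np.abs(P[...,1]+120)<60)&(P[...,2]>36)&(P[...,2]<46)]
print(len(q),[rail(p) for p in q[::12]])
E
```

```text
11.5 [ 460.9 -149.2   94.7] [-72.2 -19.6] 0.006557495438657693 [ 0.24 -0.63  0.21]
tool shift cm [-0.08 -0.26  7.27]
turn [ 0.01 -0.02  0.03]
turn [ 3.0000e-02  1.0000e-02 -1.7997e+02]
89 [array([-21.3,   7.8]), array([-34.7, -13.1]), array([-38.3, -13.6]), array([-40.3, -27.6]), array([-47. , -26.4]), array([-51.5, -27.1]), array([-54.3, -41. ]), array([-57.9, -46. ])]
```

View pics/scene6.png

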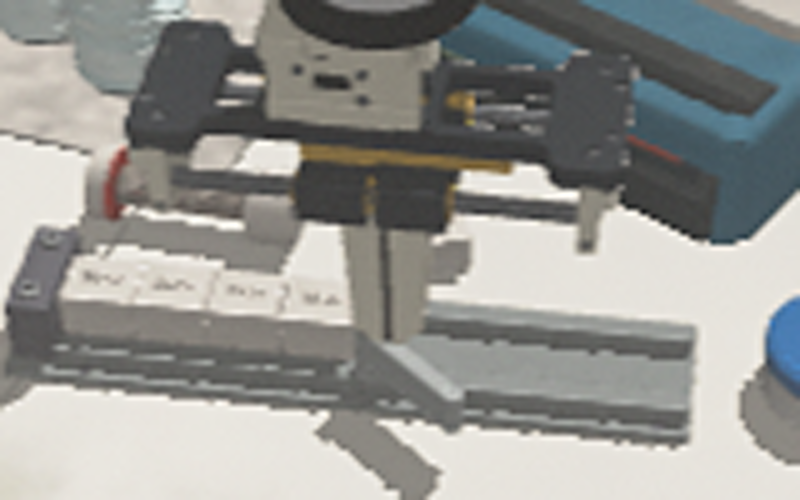

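The row sits against the stop at (62,285), and the keeper is still out at (410,375). I'll lower the fingers on its outer side.

servo_tool(
  moves=[
    [-0.1,-0.3,1,0,0,0],
    [-0.1,-0.5,3,0,0,0],
    [-0.1,-0.5,5,0,0,0],
    [-0.1,-0.5,6.5,0,0,0],
    [-0.1,-0.5,7.3,0,0,0],
    [-0.1,-0.5,7.6,0,0,0],
    [-0.1,-0.5,7.6,0,0,0],
    [-0.1,-0.5,7.6,0,0,0],
  ],
)

```text
t: 12.3
position: [457.0, -146.5, 19.4]
eef_rot: [2.942, 1.101, 0.001]
ft_force: [-0.2, 1.3, 0.4]
opening: 0.005
```

```bash
python3 look.py 7
python3 - <<'E'
import numpy as np
from h import *
from workcell import env
o=env.get_obs();Rt=R.from_rotvec(o["eef_rot"])
for ph in range(-130,1,10):
    a=np.radians(ph)
    for r in (44,):
        d=5+7.5*abs(np.sin(a))+12.5*abs(np.cos(a))
        x=-22.5+r*np.cos(a)+d*np.sin(a);y=-1+r*np.sin(a)-d*np.cos(a)
        print(ph,np.round([x,y],1),np.round(Rt.inv().apply(w(x,y,18)-o["position"])/10,2))
E
```

```text
12.4 [ 457.1 -146.6   19.5] [-73.4 -15.2] 0.006728219656757875 [0.41 0.81 0.18]
tool shift cm [ 0.04  0.18 -0.25]
turn [ 0.08 -0.04  0.02]
turn [ 6.0000e-02  1.3000e-01 -1.7998e+02]
-130 [-65.2 -22.6] [0.82 0.75 0.15]
-120 [-59.9 -30.2] [1.35 1.51 0.16]
-110 [-52.9 -36.8] [2.05 2.16 0.16]
-100 [-44.5 -41.8] [2.89 2.67 0.16]
-90 [-35. -45.] [3.84 2.99 0.16]
-80 [-29.2 -46.9] [4.42 3.17 0.16]
-70 [-22.8 -47.9] [5.06 3.28 0.16]
-60 [-15.9 -48. ] [5.75 3.28 0.16]
-50 [ -8.6 -46.8] [6.48 3.16 0.16]
-40 [ -1.3 -44.1] [7.21 2.9  0.16]
-30 [  5.8 -40. ] [7.92 2.48 0.16]
-20 [ 12.2 -34.2] [8.56 1.91 0.16]
-10 [ 17.6 -27. ] [9.1  1.18 0.16]
0 [ 21.5 -18.5] [9.49 0.34 0.16]
```

View pics/scene7.png

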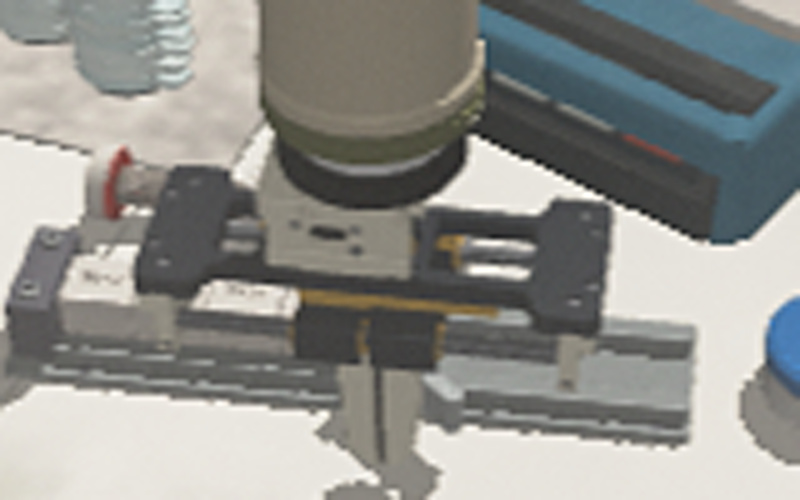

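The fingers are down at (375,440) on the keeper's outer side and touch nothing. I'll swing it along its arc.

servo_tool(
  moves=[
    [0.3,0.3,0,0,0,0],
    [0.6,0.6,0,0,0,0],
    [0.8,0.8,0,0,0,0],
    [1.1,1.1,0,0,0,0],
    [1.4,1.5,0,0,0,0],
    [1.7,1.8,0,0,0,0],
    [2.0,2.1,0,0,0,0],
    [2.5,2.4,0,0,0,0],
    [2.9,2.7,0,0,0,0],
    [3.4,2.9,0,0,0,0],
    [3.8,3.0,0,0,0,0],
    [4.1,3.1,0,0,0,0],
    [4.4,3.2,0,0,0,0],
    [4.4,3.2,0,0,0,0],
  ],
)

```text
t: 13.8
position: [510.9, -141.4, 18.7]
eef_rot: [2.942, 1.101, 0.001]
ft_force: [0.3, 0.3, 0.8]
opening: 0.009
```

```bash
python3 look.py 8
```

```text
13.9 [ 510.8 -141.5   18.8] [-29.5 -46.6] 0.008028182275525828 [0.16 0.73 0.35]
tool shift cm [-4.35 -2.96 -0.33]
turn [ 0.03 -0.02  0.03]
turn [ 3.0000e-02  4.0000e-02 -1.7997e+02]
```

View pics/scene8.png

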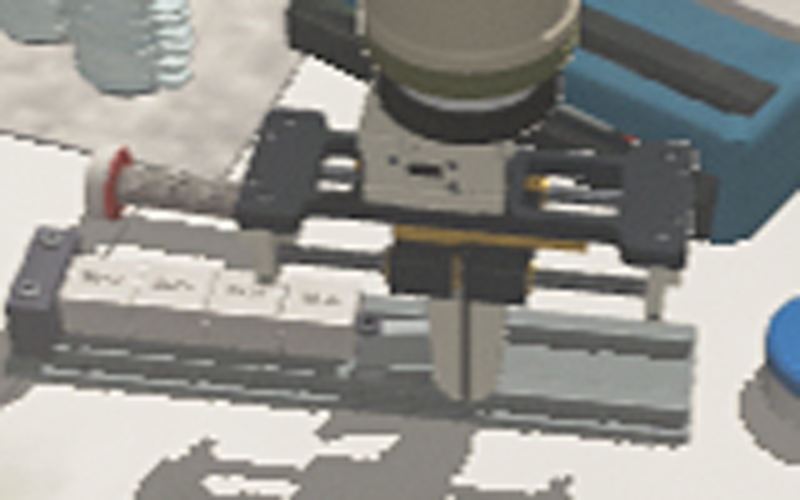

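The keeper has swung to roughly along the rail; its pivot is at (370,320) and the bar runs right behind the fingers at (465,390). I'll continue to closed.

servo_tool(
  moves=[
    [0.3,0,0,0,0,0],
    [0.6,0.1,0,0,0,0],
    [1.0,0.1,0,0,0,0],
    [1.3,0.1,0,0,0,0],
    [1.7,0.1,0,0,0,0],
    [2.1,0,0,0,0,0],
    [2.4,-0.1,0,0,0,0],
    [2.8,-0.3,0,0,0,0],
    [3.1,-0.5,0,0,0,0],
    [3.5,-0.7,0,0,0,0],
    [3.8,-1.0,0,0,0,0],
    [4.1,-1.3,0,0,0,0],
    [4.4,-1.6,0,0,0,0],
    [4.6,-1.9,0,0,0,0],
    [4.6,-2.1,0,0,0,0],
    [4.6,-2.3,0,0,0,0],
    [4.6,-2.3,0,0,0,0],
  ],
)

```text
t: 15.6
position: [530.1, -93.8, 18.7]
eef_rot: [-2.942, -1.101, -0.0]
ft_force: [0.2, -0.2, -0.5]
opening: 0.002
```

```bash
python3 look.py 9
```

```text
15.7 [530.  -93.9  18.6] [ 16.2 -23.2] 0.004272373134759839 [-0.19 -1.2   0.24]
tool shift cm [-8.92 -0.63 -0.34]
turn [-0.02  0.01  0.02]
turn [-1.0000e-02 -3.0000e-02 -1.7998e+02]
```

View pics/scene9.png

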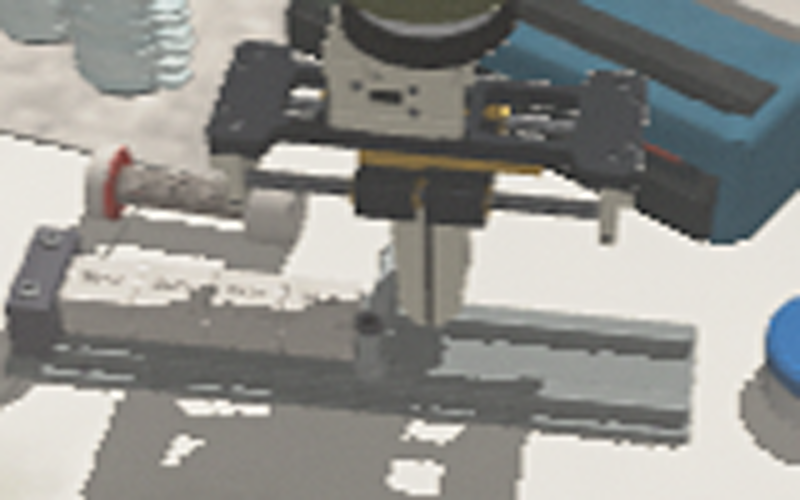

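The keeper, from (368,325) to (385,255), is nearly across the channel. I'll press until it stalls.

servo_tool(
  moves=[
    [0,-0.1,0,0,0,0],
    [0,-0.2,0,0,0,0],
    [0,-0.3,0,0,0,0],
    [0,-0.4,0,0,0,0],
    [0,-0.5,0,0,0,0],
    [0,-0.6,0,0,0,0],
    [0,-0.6,0,0,0,0],
  ],
)

```text
t: 16.4
position: [527.7, -91.0, 19.0]
eef_rot: [2.939, 1.099, 0.004]
ft_force: [8.4, -8.2, -7.5]
opening: 0.003
```

servo_tool(
  moves=[
    [0,-0.05,0,0,0,0],
    [0,-0.1,0,0,0,0],
    [0,-0.15,0,0,0,0],
    [0,-0.2,0,0,0,0],
    [0,-0.2,0,0,0,0],
  ],
)

```text
t: 16.9
position: [527.7, -90.9, 19.2]
eef_rot: [2.936, 1.098, 0.006]
ft_force: [13.2, -14.5, -13.1]
opening: 0.005
```

The fingers stalled at y≈-19.4 with about 20 N, where I'd expect the closed limit. I'll back off, lift away and check.

servo_tool(
  moves=[
    [0,0.2,0,0,0,0],
    [0,0.5,0,0,0,0],
    [0,1,0,0,0,0],
    [0,2,0,0,0,0],
    [0,3,0,0,0,0],
    [0,4,-1,0,0,0],
    [0,5,-4,0,0,0],
    [0,6,-8,0,0,0],
    [0,8,-12,0,0,0],
    [0,11,-16,0,0,0],
    [1,15,-20,0,0,0],
    [3,19,-22,0,0,0],
    [4,22,-22,0,0,0],
    [4,24,-22,0,0,0],
    [4,25,-22,0,0,0],
    [4,25,-22,0,0,0],
  ],
)

```text
t: 18.5
position: [719.6, -252.0, 238.2]
eef_rot: [-2.943, -1.099, 0.001]
ft_force: [-0.8, 0.5, -0.7]
opening: 0.007
```

```bash
python3 look.py 10
python3 - <<'E'
import cv2,numpy as np
cv2.imwrite("pics/both10.png",np.hstack([cv2.resize(cv2.imread(f"pics/{n}10.png"),(400,300)) for n in("top","scene")]))
E
```

```text
18.6 [ 719.1 -250.5  238.7] [  56.2 -265.5] 0.0027300842101440057 [-0.15 -0.22 -0.45]
tool shift cm [-12.92 -24.84  21.68]
turn [-0.02  0.   -0.  ]
turn [0.0e+00 3.0e-02 1.8e+02]
```

View pics/scene10.png

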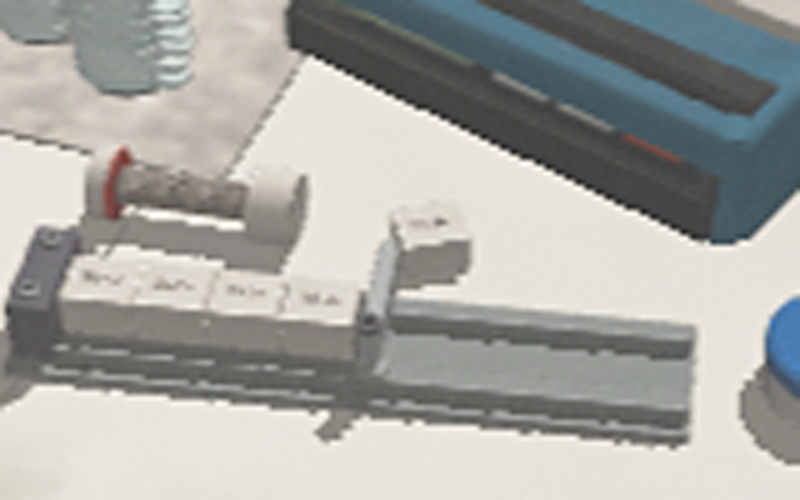

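View pics/top10.png

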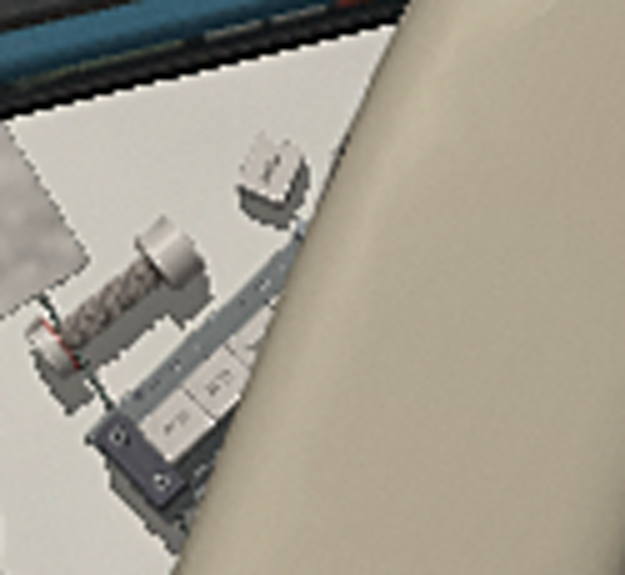

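Scene view: the row is against the stop at (62,290), and the keeper lies across the channel from (370,322) to (388,243). I'll work out its angle and the position of the row.

Run:
```python
from h import *
c=pickle.load(open("scene10.pkl","rb"))
f=lambda x,y,h:rail(ray(c,190+(x+.5)/5-.5,175+(y+.5)/5-.5,h))
a=f(370,318,46);b=f(389,243,42);print("pivot,tip",a,b,"angle rad",-np.arctan2(*(b-a)[::-1]))
l=(f(374,282,42),f(389,243,42));print("left/right edge pts",f(381,243,42),f(370,285,42),f(397,243,42),f(386,295,42))
print("row rear top corners",f(358,295,33),f(345,272,33),"front",f(62,292,33),f(75,258,33),"stop",f(53,258,39))
P=cloud(c);v,u=np.mgrid[:420,:560]
m=(P[...,2]>36)&(P[...,2]<46)&(u>260)&(u<272)&(v>220)&(v<245)
q=np.array([rail(p) for p in P[m]]);print(len(q));vx,vy,x0,y0=cv2.fitLine(q.astype(np.float32),cv2.DIST_HUBER,0,.01,.01).ravel();print("fit angle",-np.arctan2(vy,vx)if vx>0 else -np.arctan2(-vy,-vx),x0,y0)
```

```text
pivot,tip [-22.2   1.4] [33.1  2. ] angle rad -0.010849483861758385
left/right edge pts [32.6  5.8] [3.3 6. ] [33.6 -1.8] [-2.3 -2.6]
row rear top corners [ 5.  12.3] [19.7 21.2] front [-12.5 150.8] [ 11.2 151.4] stop [  3.6 159.2]
90
fit angle -0.009706235 1.6107365 1.1237596
```

The keeper measures about -0.01 rad from two methods, which is closed. The front of the row is at y≈151 against the stop's nominal 150, so it is home within measurement error. The arm is clear, so I'm handing in.

Run:
```python
from workcell import env
o=env.get_obs();print(o["t"],o["ft_force"].round(2),abs(o["qd"]).max());print(env.close_job())
```

```text
18.6 [-0.15 -0.22 -0.45] 0.021863993914659027
the job is handed in; nothing more can be done
None
```

I pushed the four blocks home as one train, swung the keeper closed behind them, and handed the job in at about 18.6 s. No verdict is reported back.

- **Row:** I pressed only on the rear block with the shut fingertips. Force was about 3–5 N on the way and rose to about 17 N with no further travel at the stop. The front face then measured y≈151 mm against the nominal 150 mm, within the camera's roughly 2 mm accuracy.
- **Keeper:** it was still fully out when the row went home. I swung it along its arc until it stalled at about 20 N. Two image estimates put it at about -0.01 rad, meaning closed.
- **Bystanders:** the low block and plug gauge look unmoved in the last pictures, and so does the part of the grease tin in view. The loose ring was outside those crops, and I did not check it again.
- **Arm:** it was withdrawn and clear of everything, with a force reading near zero.

Two checks were weak. In the last pictures the arm hid most of the row and all of the keeper from the top camera, so the final measurements come from the scene camera alone. The picture corners for the rear block's rear edge were also unreliable, at 12 mm and 21 mm against a nominal 10 mm, so I did not use them. I relied on the front face and the force stall instead.

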